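Clear the palette well and tip the paint bottle over it

ROBOT

A 6-joint arm with a two-finger parallel gripper is mounted at the origin on the work surface. World frame = base frame: x ahead of the robot, y to its left, z up, the work surface at z = 0. Lengths are in m, angles in rad, forces in N, time in s.
With the tool pointing down it reaches from about 0.225 to 0.875 m from the base axis. Payload 3.4 kg.
Tool frame: the origin (TCP) lies between the finger pads; the fingertips stand 14 mm ahead of it and the grasp point (between the pads) lies 5 mm behind it; z points along the fingers, y is the direction in which the jaws open and shut (so a half turn about z gives the same grasp; the last joint's range is limited). The gripper opens to 85 mm and grips with 20 to 120 N. Pads are 22 mm wide; open, the fingers measure 114 mm over their backs; the gripper's body (76 mm by 85 mm) begins 54 mm behind the grasp point. The pads swing forward as they close: fully open they stand 13 mm farther back than shut.
Start: joints at [1.123, 0.276, 1.505, -0, 1.361, -0.121], TCP at [0.185, 0.545, 0.245] pointing down, gripper open.
Joint ranges: [-2.89, 2.89], [-0.75, 2.08], [0.22, 2.7], [-1.18, 4.32], [0.11, 2.71], [-2.7, 2.7]. Speed limits (rad/s): [2.57, 2.57, 3.14, 3.14, 3.14, 3.14].

INTERFACE

Orientations are given as a unit quaternion [w, x, y, z].
In Python, from rig import manip, get_image, job gives the robot as it stands. The module is installed in compiled form; this text tells all that it offers.
- The arm moves only by the tool step_arm, never from a script. Its argument "moves" is one flat list of numbers, 5 for each row, row after row: the shift along the tool's x, y, z as a fraction of full scale, then the turn about the tool's z as a fraction of full scale, then the gripper's target within -1 to 1 (shut at 1, half-way at 0, fully open at -1). In form: [dx, dy, dz, twist, hand, dx, dy, dz, twist, hand, ...]. A call has 1 to 5 rows; each row is the pose to reach, as a shift and turn from the pose commanded when the call began, along the tool's axes at that moment, turning the shorter way round; what a row does not reach only later rows make up. Full scale, the value 1, is 500 mm for a shift and pi rad for a turn. A row lasts 1/10 s, in which the tool goes at most 50 mm and 8.59 degrees, less where a joint would pass 70% of its speed; a pose out of reach is approached as far as the arm can. A call with a number of a shift or a turn outside -1 to 1 is refused whole. A call with a gripper value outside its range is refused whole. The fingers move at their own pace and stop on an object; "force" is the grip in N (left out, the last holds). Time passes only in rows, so rows that repeat a pose let the fingers close. It gives the time, the measured TCP pose, the force and the opening at its end, in the units of the state.
- manip.get_state(): the state, without advancing time (a new reading comes with each control period).
- get_image(name): name is "scene" or "top"; returns a dict with "frame" (400x640x3 uint8, blue, green, red), "fx", "fy", "cx", "cy" (pixels), "k1" (the pictures are not rectified: a ray, as slopes to the right and down, at radius r is drawn at 1 + k1 r^2 times it, then the intrinsics apply), "rvec" (rotation vector, rad) and "tvec" (3), from world to camera coordinates, as OpenCV has them. Camera axes: x right, y down, z forward; pixel columns grow to the right and rows downward; lengths in m; the calibration is good to about 2 mm. A picture is of the moment at which its call begins. There is no depth.
- job.sign_off(): hands the job in, once; it reports no verdict.
The state is a dict: "clock": time; "qpos": joint angles; "qd": joint speeds; "effort": joint torques, N m; "position": TCP position; "ee_rot": TCP orientation; "contact_force": force on the tool from outside, world axes, zero at the start; "moment": the same for the moment, N m; "width": finger opening in m.
Only numpy, scipy, OpenCV 4.12 (cv2) and the standard library are available. Lean on these libraries where they do the work, as an engineer would, in place of code of your own. Each camera call takes 0.05 s, during which the arm holds its last target. There are 200 camera calls.

TASK

Take the stray bottle cap out of the palette's middle well and put it in the small dish. Then draw the tall squeeze bottle, stored nozzle down, out of its stand and hold it tilted at about 45 degrees with its nozzle down, the tip a few centimetres above the middle well without touching the palette, ready to squeeze; finish while holding it there. Leave the two short bottles in the stand, and leave the water cup and the brush mug where they are.

Things in the scene. Friction and masses are not known exactly. Their poses are not given: they have to be found in the camera images.
- cap: Stray spout cap, black plastic, round and slightly tapered: 20 mm diameter for the lower 14 mm, narrowing to 17 mm at its flat top, 26 mm high, about 12 g, loose. It starts standing upright on the floor of the palette's middle well, up to 8 mm off the well's centre. Origin at the centre of its underside, z up along its axis.
- palette_well (a point): Centre of the floor of the middle well of the round white palette (fixed). Palette 180 mm across, 16 high; rims and dividers stand 10 mm above the well floors, which are 6 mm above the table. The middle well is round, 62 mm across inside, with ten wedge pockets, some stained with dried paint, round it. z up.
- dish: Small empty round steel dish, loose, 250 g: 80 mm across at the foot, 100 mm at the rim, 22 mm high, wall 3 mm, floor 4 mm thick. Origin at the centre of its underside, z up.
- stand: Fixed plywood stand for upside-down bottles: 76 mm deep (its x), 252 long (its y), 88 high. Upper deck 12 thick, top at 88, three 40 mm holes at y = -76, 0, +76; lower deck top at 40 with 20 mm holes below them. A bottle's black collar rests on the lower deck; its body passes the upper deck with 2 mm play all round. Origin on the table under its centre, z up.
- tall_bottle: Tall squeeze bottle, 134 mm long, 70-140 g, rigid, loose, in any of the stand's holes, nozzle down. Origin at the nozzle tip, z from tip to flat base (up in the stand). Along z: black nozzle 0-30, collar 28 mm diameter 30-44, shoulder 44-54, white body 36 mm diameter 54-134. In the stand the tip is 10 mm above the table; the top 56 mm stand free, 30 higher than the short bottles.
- short_bottle_a: A short squeeze bottle, same shape, colours and diameter but 104 mm long (body 54 to 104 mm from the tip), standing nozzle down in the stand, its top 26 mm above the upper deck. Origin at the nozzle tip, z towards its base. To be left in place.
- short_bottle_b: The other short bottle, identical to short_bottle_a. To be left in place.
- water_cup: Clear plastic cup, 72 mm across, 85 mm high, loose, 150 g, beyond the palette. Origin at the centre of its underside. To be left alone.
- brush_mug: Blue mug of 72 mm diameter and 95 mm height with brushes sticking out to about 200 mm, loose, beyond the stand. Origin at the centre of its underside. To be left alone.
- palette: The round white palette itself; origin on the table under its centre, straight below palette_well. See palette_well.
Mind the look-alikes: they are no part of the job. Leave any turquoise look-alike of the tall_bottle alone.

How it is judged:
By the outcome, as a careful person would: the job done as asked, in the order asked, and still so for the second after the job is handed in, while the arm keeps its last pose, push and grip.
It also fails if it takes over 54 s, if anything falls off the work surface, if the arm or the gripper's body presses on something with over 40 N, if the wrist force passes 120 N, or if a joint passes its speed limit or range.

## Working session

There is one attempt and no reset: what is moved stays moved. The work goes in short steps, Python scripts to look and compute and a tool call to move; the robot and the scene stay as the last step left them, time stands still between calls to the robot, and variables do not carry over. Pictures are saved under pics/ and viewed, about 8 in all and at most 12, crops included, and the job is handed in when it is done.

Besides the shell and the picture viewer there is one more tool, called after ">>>" by a JSON object that holds its "api" and its "payload", one argument or row to a line. step_arm: Moves the arm, as the interface text tells. Its arguments: {"type":"object","properties":{"moves":{"type":"array","items":{"type":"number","minimum":-1,"maximum":1}},"force":{"type":"number"}},"required":["moves"]}

```bash
mkdir -p pics; ls
python3 - <<'E'
from rig import manip,get_image
import cv2
for n in("scene","top"):
    d=get_image(n);cv2.imwrite(f"pics/{n}0.png",d["frame"])
    print(n,{k:(v if not hasattr(v,'tolist') else v.tolist()) for k,v in d.items() if k!="frame"})
print(manip.get_state())
E
```

```text
pics
scene {'fx': 435.48752292178364, 'fy': 435.48752292178364, 'cx': 310.7494515019312, 'cy': 190.61232236761222, 'k1': 0.0011769184436302045, 'rvec': [1.083488871046721, 2.2159429338042087, -1.169301705546781], 'tvec': [0.37049593981504114, -0.22566662477955812, 1.3352404401048115]}
top {'fx': 477.55891393337095, 'fy': 477.55891393337095, 'cx': 324.58873852925603, 'cy': 201.2481101094824, 'k1': -0.02785291554457827, 'rvec': [2.150867312572415, -2.1731514439174817, 0.08815495164910846], 'tvec': [0.00766097530757686, 0.5912948399167501, 1.0097235764194936]}
{'clock': 0.1, 'qpos': array([ 1.12299421e+00,  2.76534790e-01,  1.50598495e+00,  1.48729613e-05,
        1.36069647e+00, -1.21014339e-01]), 'qd': array([-0.00028234, -0.00197945, -0.00142619,  0.00168127, -0.00047434,
        0.00061185]), 'effort': array([ 1.47941781e-03, -4.17699802e+01, -2.46406353e+01, -1.86780821e-04,
        5.89715215e-03, -7.95378867e-06]), 'position': array([0.18439493, 0.54417276, 0.24453306]), 'ee_rot': array([-2.34756666e-04,  1.62669303e-01,  9.86680312e-01, -7.77129217e-04]), 'contact_force': array([-0.83291897,  0.59451007,  0.19982275]), 'moment': array([ 0.01550065, -0.00704867,  0.01381462]), 'width': 0.08531110791008881}
```

View pics/scene0.png

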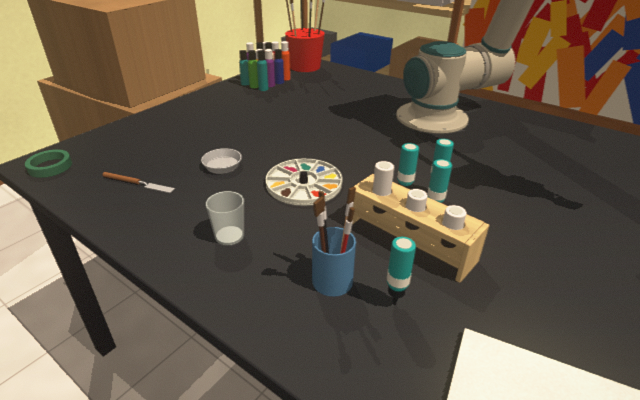

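View pics/top0.png

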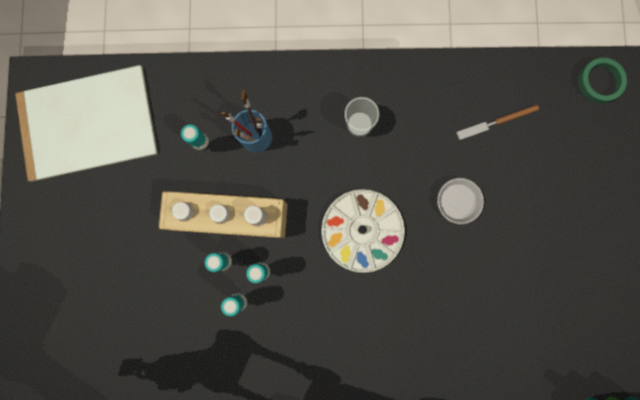

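The top view shows the palette at about (363,231) with the cap at its centre, and the dish at (460,201). The stand's bottle tops are at (181,211), (218,214) and (254,215). In the scene view the bottle at the palette end, top about (384,168), is the tall one. The turquoise look-alikes stand near the stand, so I need enlarged crops to measure.

```bash
cat > h.py <<'E'
import numpy as np, cv2
from rig import manip,get_image
def ray(d,uv,z):
    K=np.array([[d["fx"],0,d["cx"]],[0,d["fy"],d["cy"]],[0,0,1.]])
    p=cv2.undistortPoints(np.array(uv,float).reshape(-1,1,2),K,np.array([d["k1"],0,0,0,0.])).reshape(-1,2)
    R=cv2.Rodrigues(np.array(d["rvec"]))[0];t=np.array(d["tvec"]).ravel()
    c=-R.T@t; v=np.c_[p,np.ones(len(p))]@R
    return c+v*((z-c[2])/v[:,2])[:,None]
def proj(d,X):
    K=np.array([[d["fx"],0,d["cx"]],[0,d["fy"],d["cy"]],[0,0,1.]])
    return cv2.projectPoints(np.array(X,float).reshape(-1,3),np.array(d["rvec"]),np.array(d["tvec"]),K,np.array([d["k1"],0,0,0,0.]))[0].reshape(-1,2)
def crop(d,x0,x1,y0,y1,s): return cv2.resize(d["frame"][y0:y1,x0:x1],None,fx=s,fy=s,interpolation=cv2.INTER_CUBIC)
E
python3 - <<'E'
from h import *
t=get_image("top");s=get_image("scene")
a=crop(t,150,490,170,290,2.35);b=crop(s,255,495,130,275,2.35)
w=799
im=np.zeros((a.shape[0]+b.shape[0],w,3),np.uint8);im[:a.shape[0],:a.shape[1]]=a;im[a.shape[0]:,:b.shape[1]]=b
print(im.shape,a.shape);
cv2.imwrite("pics/c1.png",im[:600])
def blob(d,mask,box,name,z):
    x0,x1,y0,y1=box;m=np.zeros_like(mask);m[y0:y1,x0:x1]=mask[y0:y1,x0:x1]
    n,l,st,c=cv2.connectedComponentsWithStats(m.astype(np.uint8))
    for i in np.argsort(-st[1:,4])[:2]+1: print(name,st[i].tolist(),c[i].round(1),ray(d,c[i],z).round(4))
for d,n,B in((t,"top",dict(pal=(315,410,185,278),cap=(350,377,218,245),dish=(433,490,175,228),b1=(165,195,198,224),b2=(205,232,198,226),b3=(240,268,200,228))),(s,"scene",dict(pal=(262,347,155,207),cap=(292,318,165,190),b3=(370,398,158,200)))):
    f=d["frame"].astype(int);mx=f.max(2);mn=f.min(2)
    for k,b in B.items():
        z=dict(pal=.016,cap=.026,dish=.022,b1=.114,b2=.114,b3=.144)[k]
        mask=(mx<75) if k=="cap" else (mx>70) if k in("pal","dish") else (mn>120)&(mx-mn<50)
        blob(d,mask,b,n+k,z)
E
```

```text
(623, 799, 3) (282, 799, 3)
toppal [321, 188, 84, 86, 5586] [362.4 230.5] [[ 0.5274 -0.0804  0.016 ]]
topcap [359, 226, 7, 7, 42] [362.2 229. ] [[ 0.5302 -0.0793  0.026 ]]
topdish [437, 177, 48, 48, 1786] [460.1 200.6] [[ 0.5902 -0.2946  0.022 ]]
topb1 [172, 202, 18, 18, 259] [180.4 210.4] [[0.5677 0.2902 0.114 ]]
topb2 [209, 204, 18, 19, 266] [217.6 212.9] [[0.5618 0.2147 0.114 ]]
topb3 [244, 205, 19, 20, 279] [252.8 214.4] [[0.5559 0.1388 0.144 ]]
topb3 [260, 225, 1, 1, 1] [260. 225.] [[0.5352 0.1248 0.144 ]]
scenepal [265, 157, 79, 50, 3035] [303.9 181.6] [[ 0.5416 -0.0679  0.016 ]]
scenepal [337, 203, 2, 3, 3] [337.7 204. ] [[0.5657 0.0443 0.016 ]]
scenecap [300, 172, 7, 11, 74] [303.1 177.2] [[ 0.5399 -0.0714  0.026 ]]
sceneb3 [375, 161, 19, 35, 380] [385.7 175.7] [[0.5873 0.1603 0.144 ]]
```

View pics/c1.png

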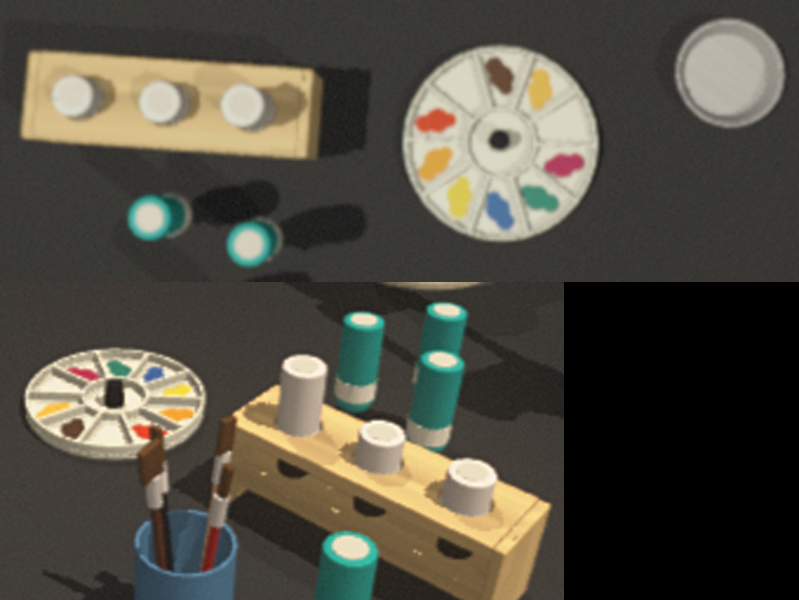

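```bash
cat > fit.py <<'E'
from h import *
from scipy.optimize import minimize
def hullmask(d,X,S=8):
    p=proj(d,X); h=cv2.convexHull(p.astype(np.float32)).reshape(-1,2)
    m=np.zeros((400*4,640*4),np.uint8)
    cv2.fillConvexPoly(m,np.round(((h+.5)*4-.5)*16).astype(np.int32),255,shift=4)
    return cv2.resize(m,(640,400),interpolation=cv2.INTER_AREA)/255.
a=np.linspace(0,2*np.pi,48,endpoint=False)
def rings(x,y,zr): return np.concatenate([np.c_[x+r*np.cos(a),y+r*np.sin(a),0*a+z] for z,r in zr])
def fitobj(obs,zr,x0):
    # obs: list of (cam,soft mask,box)
    def f(p):
        e=0
        for d,m,(u0,u1,v0,v1) in obs:
            e+=np.abs(hullmask(d,rings(*p,zr))[v0:v1,u0:u1]-m[v0:v1,u0:u1]).sum()/m[v0:v1,u0:u1].sum()
        return e
    r=minimize(f,x0,method="Nelder-Mead",options=dict(initial_simplex=np.array(x0)+np.array([[0,0],[.008,0],[0,.008]]),xatol=1e-4))
    return r.x.round(4),round(r.fun,3)
E
python3 - <<'E'
from fit import *
t=get_image("top");s=get_image("scene")
def soft(d,lo,hi,dark=False,sat=None):
    f=d["frame"].astype(float);g=f.max(2);m=np.clip((g-lo)/(hi-lo),0,1)
    if dark:m=1-m
    return m
for d,n in((t,'top'),(s,'scene')):
    o=fitobj([(d,soft(d,50,110) ,(315,410,185,278) if n=='top' else (262,347,155,210))],[(0,.09),(.016,.09)],[.53,-.078]);print(n,'pal',o)
    o=fitobj([(d,soft(d,60,140,True),(355,370,222,237) if n=='top' else (296,311,168,187))],[(.006,.01),(.02,.01),(.032,.0085)],[.53,-.078]);print(n,'cap',o)
    o=fitobj([(d,soft(d,50,110),(433,490,175,228) if n=='top' else (196,247,145,178))],[(0,.04),(.022,.05)],[.59,-.295]);print(n,'dish',o)
# bottles top disc, by blue channel (wood has low blue)
def blue(d): return np.clip((d["frame"][:,:,0].astype(float)-110)/60,0,1)
for d,n in((t,'top'),(s,'scene')):
    for nm,z,x0,bt,bs in(('b3',.144,[.556,.139],(238,268,200,230),(370,400,155,200)),('b2',.114,[.562,.215],(203,232,198,228),(402,432,184,213)),('b1',.114,[.568,.29],(166,196,196,226),(440,470,200,230))):
        print(n,nm,fitobj([(d,blue(d),bt if n=='top' else bs)],[(.088,.018),(z,.018)],x0))
R=cv2.Rodrigues(np.array(t["rvec"]))[0];print(-R.T@np.array(t["tvec"]).ravel())
E
```

```text
top pal (array([ 0.5268, -0.0798]), np.float64(0.113))
top cap (array([ 0.5298, -0.0807]), np.float64(0.402))
top dish (array([ 0.5891, -0.2947]), np.float64(0.114))
scene pal (array([ 0.5263, -0.0805]), np.float64(0.178))
scene cap (array([ 0.5289, -0.0804]), np.float64(0.255))
scene dish (array([ 0.5879, -0.2961]), np.float64(0.183))
top b3 (array([0.5588, 0.147 ]), np.float64(0.501))
top b2 (array([0.5633, 0.2205]), np.float64(0.479))
top b1 (array([0.5696, 0.2987]), np.float64(0.491))
scene b3 (array([0.5563, 0.1411]), np.float64(1.224))
scene b2 (array([0.5629, 0.2159]), np.float64(0.834))
scene b1 (array([0.569 , 0.2915]), np.float64(0.857))
[ 0.48828668 -0.01634086  1.06326811]
```

```bash
cat > mv.py <<'E'
import sys
from h import *
from scipy.spatial.transform import Rotation as Ro
def to(x,y,z,yaw=None):
    s=manip.get_state();q=s["ee_rot"];R=Ro.from_quat(np.r_[q[1:],q[0]]).as_matrix()
    d=R.T@(np.array([x,y,z])-s["position"])/.5
    cy=np.degrees(np.arctan2(R[1,1],R[0,1]))
    tw=0 if yaw is None else -(((yaw-cy+90)%180)-90)/180
    print("move",d.round(4),"twist",round(tw,4),"| pos",s["position"].round(4),"yaw",cy.round(1),"tilt",R[2,2].round(4),"w",s["width"].round(4),"F",s["contact_force"].round(1),"t",round(s["clock"],2),"j6",s["qpos"][5].round(2))
if __name__=="__main__": to(*map(float,sys.argv[1:]))
E
python3 mv.py .529 -.0805 .12 90; python3 mv.py .40 .15 .22 90
```

```text
Traceback (most recent call last):
  File "mv.py", line 10, in <module>
    if __name__=="__main__": to(*map(float,sys.argv[1:]))
                             ~~^^^^^^^^^^^^^^^^^^^^^^^^^^
  File "mv.py", line 9, in to
    print("move",d.round(4),"twist",round(tw,4),"| pos",s["position"].round(4),"yaw",cy.round(1),"tilt",R[2,2].round(4),"w",s["width"].round(4),"F",s["contact_force"].round(1),"t",round(s["clock"],2),"j6",s["qpos"][5].round(2))
                                                                                                                            ^^^^^^^^^^^^^^^^
AttributeError: 'float' object has no attribute 'round'
Traceback (most recent call last):
  File "mv.py", line 10, in <module>
    if __name__=="__main__": to(*map(float,sys.argv[1:]))
                             ~~^^^^^^^^^^^^^^^^^^^^^^^^^^
  File "mv.py", line 9, in to
    print("move",d.round(4),"twist",round(tw,4),"| pos",s["position"].round(4),"yaw",cy.round(1),"tilt",R[2,2].round(4),"w",s["width"].round(4),"F",s["contact_force"].round(1),"t",round(s["clock"],2),"j6",s["qpos"][5].round(2))
                                                                                                                            ^^^^^^^^^^^^^^^^
AttributeError: 'float' object has no attribute 'round'
```

```bash
sed -i 's/s\["width"\].round(4)/round(float(s["width"]),4)/' mv.py
python3 mv.py .529 -.0805 .12 90; python3 mv.py .40 .15 .22 90
```

```text
move [-1.0537 -0.9624  0.2505] twist -0.104 | pos [0.1845 0.5444 0.245 ] yaw 71.3 tilt -1.0 w 0.0854 F [ 0.3 -0.5 -0.9] t 0.3 j6 -0.12
move [-0.6614 -0.6087  0.0504] twist -0.104 | pos [0.1845 0.5444 0.245 ] yaw 71.3 tilt -1.0 w 0.0854 F [ 0.3 -0.5 -0.9] t 0.3 j6 -0.12
```

>>> {"api": "step_arm", "payload": {
  "moves": [-0.66,-0.61,0.05,-0.104,0.2,-0.66,-0.61,0.05,-0.104,0.2,-0.66,-0.61,0.05,-0.104,0.2,-0.66,-0.61,0.05,-0.104,0.2,-0.66,-0.61,0.05,-0.104,0.2],
  "force": 30
}}

```text
clock: 0.8
position: [0.3026, 0.3271, 0.2317]
ee_rot: [0.0, -0.0, 1.0, 0.0]
contact_force: [0.4, 0.7, -0.3]
width: 0.0344
```

```bash
python3 mv.py .529 -.0805 .12 90
```

```text
move [-0.452  -0.8157  0.2234] twist 0.0003 | pos [0.3026 0.3271 0.2317] yaw 90.0 tilt -1.0 w 0.0344 F [ 0.4  0.7 -0.3] t 0.8 j6 -0.9
```

>>> {"api": "step_arm", "payload": {
  "moves": [-0.452,-0.816,0.06,0,0.2,-0.452,-0.816,0.06,0,0.2,-0.452,-0.816,0.06,0,0.2,-0.452,-0.816,0.06,0,0.2,-0.452,-0.816,0.06,0,0.2]
}}

```text
clock: 1.3
position: [0.4236, 0.1086, 0.2158]
ee_rot: [0.001, 0.0, 1.0, 0.0]
contact_force: [1.0, 0.8, 0.8]
width: 0.0342
```

>>> {"api": "step_arm", "payload": {
  "moves": [-0.2,-0.362,0.1,0,0.25,-0.2,-0.362,0.1,0,0.25,-0.2,-0.362,0.1,0,0.25,-0.2,-0.362,0.1,0,0.25,-0.2,-0.362,0.1,0,0.25]
}}

```text
clock: 1.8
position: [0.525, -0.0749, 0.1643]
ee_rot: [0.0, 0.002, 1.0, -0.001]
contact_force: [0.6, -0.0, -1.0]
width: 0.0323
```

```bash
python3 mv.py .529 -.0805 .036 90
```

```text
move [-0.0079 -0.0108  0.2567] twist -0.0012 | pos [ 0.525  -0.0749  0.1643] yaw 89.8 tilt -1.0 w 0.0323 F [ 0.6 -0.  -1. ] t 1.8 j6 -1.84
```

>>> {"api": "step_arm", "payload": {
  "moves": [0,0,0.14,0,0.25,0,0,0.14,0,0.25,0,0,0.14,0,0.25,0,0,0.14,0,0.25]
}}

```text
clock: 2.2
position: [0.5231, -0.0701, 0.096]
ee_rot: [0.0, -0.0, 1.0, 0.0]
contact_force: [0.7, -0.1, 0.2]
width: 0.0321
```

```bash
python3 mv.py .529 -.0805 .033 90
```

```text
move [-0.0117 -0.0209  0.1261] twist 0.0001 | pos [ 0.5231 -0.0701  0.096 ] yaw 90.0 tilt -1.0 w 0.0321 F [ 0.7 -0.1  0.2] t 2.2 j6 -1.84
```

>>> {"api": "step_arm", "payload": {
  "moves": [-0.012,-0.021,0.06,0,0.28,-0.012,-0.021,0.06,0,0.28,-0.012,-0.021,0.126,0,0.34,-0.012,-0.021,0.126,0,0.34,-0.012,-0.021,0.126,0,0.34]
}}

```text
clock: 2.7
position: [0.5292, -0.0806, 0.0339]
ee_rot: [0.0, -0.0, 1.0, 0.0]
contact_force: [0.9, -0.1, 0.6]
width: 0.028
```

```bash
python3 mv.py .529 -.0805 .029 90
python3 - <<'E'
from h import *
t=get_image("top");s=get_image("scene")
a=crop(t,320,406,188,274,4.6);b=crop(s,262,348,135,221,4.6)
cv2.imwrite("pics/c2.png",np.hstack([a,b]))
E
```

```text
move [0.0003 0.0002 0.0098] twist 0.0001 | pos [ 0.5292 -0.0806  0.0339] yaw 90.0 tilt -1.0 w 0.028 F [ 0.9 -0.1  0.6] t 2.7 j6 -1.85
```

View pics/c2.png

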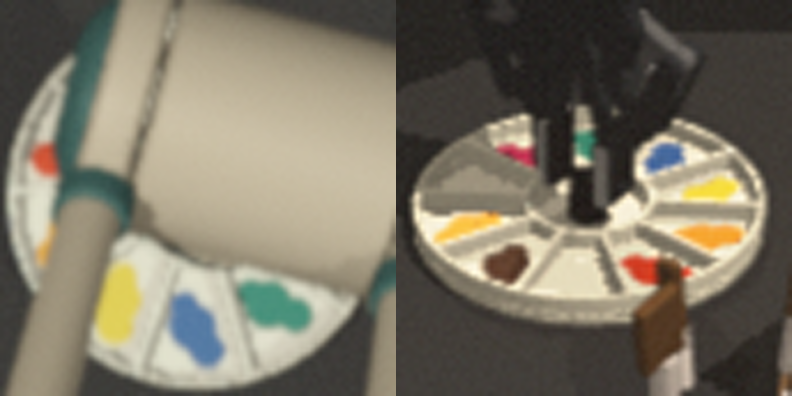

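The crop shows the cap, at about (588,210), between the two fingers, with the tips near rim height. Next I go down 6 mm and close.

>>> {"api": "step_arm", "payload": {
  "moves": [0,0,0.012,0,0.4,0,0,0.012,0,0.4,0,0,0.012,0,0.9,0,0,0.012,0,0.9,0,0,0.012,0,0.9],
  "force": 30
}}

```text
clock: 3.3
position: [0.5289, -0.0809, 0.027]
ee_rot: [0.0, 0.0, 1.0, 0.0]
contact_force: [-1.5, 1.0, 4.4]
width: 0.0183
```

>>> {"api": "step_arm", "payload": {
  "moves": [0,0,0,0,0.9,0,0,-0.03,0,0.9,0,0,-0.1,0,0.9,0,0,-0.1,0,0.9,0,0,-0.1,0,0.9]
}}

```text
clock: 3.8
position: [0.5294, -0.0811, 0.077]
ee_rot: [0.001, 0.0, 1.0, -0.0]
contact_force: [-0.5, 0.6, -1.1]
width: 0.018
```

```bash
python3 mv.py .5885 -.2953 .08 90
python3 - <<'E'
from h import *
s=get_image("scene")
cv2.imwrite("pics/c3.png",crop(s,180,360,95,215,4.4))
E
```

```text
move [-0.1182 -0.4283 -0.0055] twist -0.0 | pos [ 0.5294 -0.0811  0.077 ] yaw 90.0 tilt -1.0 w 0.018 F [-0.5  0.6 -1.1] t 3.8 j6 -1.85
```

View pics/c3.png

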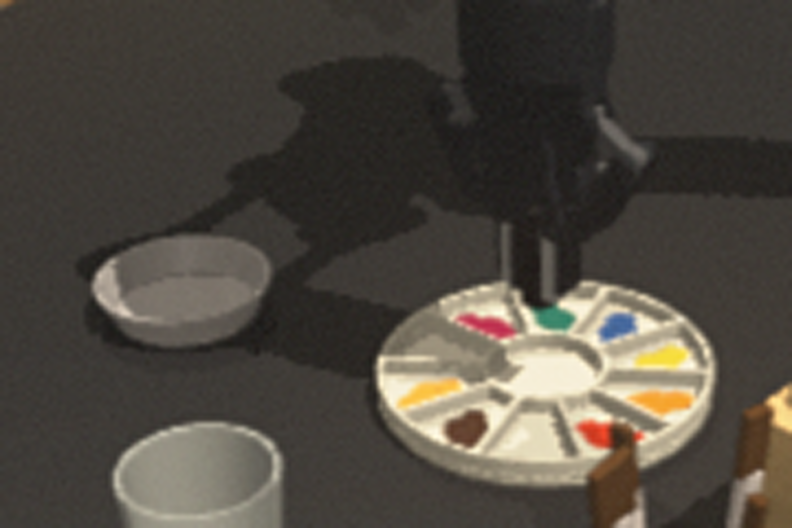

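The cap has left the well and is held at (545,295). Next, the dish.

>>> {"api": "step_arm", "payload": {
  "moves": [-0.118,-0.428,-0.01,0,0.9,-0.118,-0.428,-0.01,0,0.9,-0.118,-0.428,-0.01,0,0.9,-0.118,-0.428,-0.01,0,0.9,-0.118,-0.428,-0.01,0,0.9]
}}

```text
clock: 4.35
position: [0.5885, -0.2996, 0.0798]
ee_rot: [-0.0, 0.001, 1.0, -0.001]
contact_force: [-0.1, 0.4, -0.0]
width: 0.0182
```

>>> {"api": "step_arm", "payload": {
  "moves": [0,0,0,0,0.9,0,0,0,0,0.9]
}}

```text
clock: 4.55
position: [0.5866, -0.2943, 0.0797]
ee_rot: [-0.002, 0.001, 1.0, 0.001]
contact_force: [0.0, 0.7, -0.4]
width: 0.0178
```

```bash
python3 mv.py .5885 -.2953 .028 90
```

```text
move [-0.004  -0.0023  0.1033] twist -0.0004 | pos [ 0.5866 -0.2943  0.0797] yaw 89.9 tilt -1.0 w 0.0178 F [ 0.   0.7 -0.4] t 4.55 j6 -2.14
```

>>> {"api": "step_arm", "payload": {
  "moves": [-0.004,-0.002,0.05,0,0.9,-0.004,-0.002,0.09,0,0.9,-0.004,-0.002,0.103,0,0.9,-0.004,-0.002,0.103,0,0.9,-0.004,-0.002,0.103,0,0.9]
}}

```text
clock: 5.05
position: [0.5902, -0.2953, 0.0307]
ee_rot: [0.0, -0.0, 1.0, -0.0]
contact_force: [0.4, -0.4, 0.4]
width: 0.0185
```

>>> {"api": "step_arm", "payload": {
  "moves": [0,0,0,0,0.4,0,0,0,0,0.25,0,0,0,0,0.15,0,0,-0.04,0,0.15,0,0,-0.1,0,0.15]
}}

```text
clock: 5.55
position: [0.5885, -0.2952, 0.0789]
ee_rot: [-0.002, 0.0, 1.0, 0.001]
contact_force: [0.4, 0.2, -0.2]
width: 0.0363
```

>>> {"api": "step_arm", "payload": {
  "moves": [0,0,-0.09,0,0.15,0,0,-0.18,0,0.15,0.1,0.2,-0.18,0,0.15,0.1,0.2,-0.18,0,0.15,0.1,0.2,-0.18,0,0.15]
}}

```text
clock: 6.05
position: [0.5365, -0.1916, 0.1707]
ee_rot: [-0.001, -0.001, 1.0, 0.002]
contact_force: [-0.1, -0.1, 0.7]
width: 0.0364
```

```bash
python3 mv.py .5555 .139 .24
python3 - <<'E'
from fit import *
s=get_image("scene");t=get_image("top")
cv2.imwrite("pics/c4.png",np.hstack([crop(s,180,360,105,235,2.2),crop(t,300,500,150,280,2)[:286] if 0 else cv2.resize(t["frame"][160:260,320:500],(396,286))]))
E
```

```text
move [-0.0386  0.6615 -0.1366] twist 0 | pos [ 0.5365 -0.1916  0.1707] yaw 90.1 tilt -1.0 w 0.0364 F [-0.1 -0.1  0.7] t 6.05 j6 -2.04
```

View pics/c4.png

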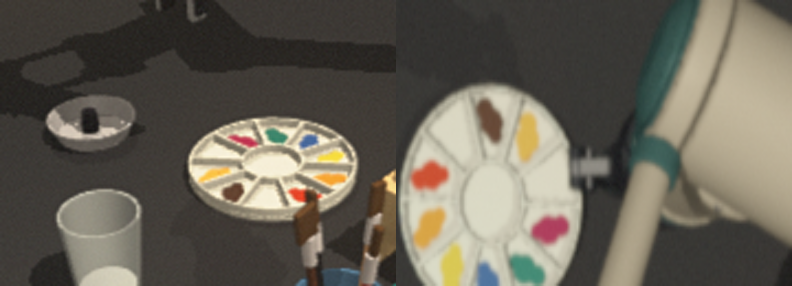

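The cap stands in the dish, at about (90,120) in the left half, and the well is empty. Now the bottle: first above it, jaws across the stand.

>>> {"api": "step_arm", "payload": {
  "moves": [0,0.2,-0.14,0.525,-0.4,-0.02,0.4,-0.14,0.525,-0.4,-0.04,0.661,-0.14,0.525,-0.4,-0.04,0.661,-0.14,0.525,-0.4,-0.04,0.661,-0.14,0.525,-0.4]
}}

```text
clock: 6.65
position: [0.5548, 0.027, 0.2276]
ee_rot: [0.001, 0.348, 0.937, 0.0]
contact_force: [0.5, -0.3, 1.2]
width: 0.0595
```

```bash
python3 mv.py .556 .1395 .24 -4.5
```

```text
move [ 0.145   0.1721 -0.0249] twist 0.2987 | pos [0.5548 0.027  0.2276] yaw 49.3 tilt -1.0 w 0.0595 F [ 0.5 -0.3  1.2] t 6.65 j6 -0.94
```

>>> {"api": "step_arm", "payload": {
  "moves": [0.145,0.172,-0.025,0.299,-0.4,0.145,0.172,-0.025,0.299,-0.4,0.145,0.172,-0.025,0.299,-0.4,0.145,0.172,-0.025,0.299,-0.4,0.145,0.172,-0.025,0.299,-0.4]
}}

```text
clock: 7.15
position: [0.5553, 0.1394, 0.2396]
ee_rot: [0.001, 0.657, 0.754, 0.0]
contact_force: [-0.0, 0.0, -0.1]
width: 0.06
```

```bash
python3 mv.py .556 .1395 .20 -4.5
```

```text
move [0.     0.0013 0.0793] twist 0.0685 | pos [0.5553 0.1394 0.2396] yaw 7.8 tilt -1.0 w 0.06 F [-0.   0.  -0.1] t 7.15 j6 -0.01
```

>>> {"api": "step_arm", "payload": {
  "moves": [0,0.001,0.0,0.0685,-0.4,0,0.001,0.0,0.0685,-0.4,0,0.001,0.08,0.0685,-0.4,0,0.001,0.08,0.0685,-0.4,0,0.001,0.08,0.0685,-0.4]
}}

```text
clock: 7.65
position: [0.5545, 0.1385, 0.1992]
ee_rot: [-0.0, 0.733, 0.68, -0.001]
contact_force: [0.4, 0.1, 0.3]
width: 0.0595
```

```bash
python3 mv.py .556 .1395 .122 -4.5
python3 - <<'E'
from fit import *
s=get_image("scene");t=get_image("top")
cv2.imwrite("pics/c5.png",crop(s,330,490,90,240,4))
E
```

```text
move [0.0023 0.003  0.1544] twist 0.0013 | pos [0.5545 0.1385 0.1992] yaw -4.3 tilt -1.0 w 0.0595 F [0.4 0.1 0.3] t 7.65 j6 0.2
```

View pics/c5.png

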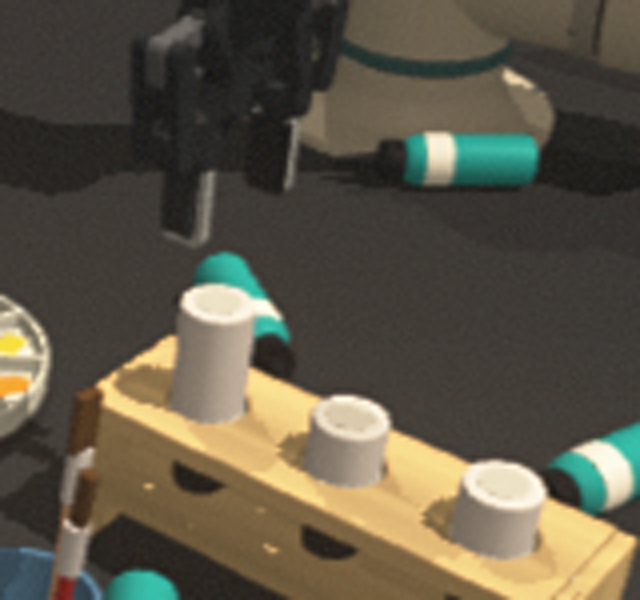

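All the turquoise look-alikes now lie on their sides, including the far one the arm never came near, so they seem to have toppled by themselves. I'll check the whole scene and whether anything is still rolling.

Run:
```python
from fit import *
s=get_image("scene");t=get_image("top")
cv2.imwrite("pics/c6.png",np.vstack([crop(s,240,640,100,330,1.3),crop(t,80,480,60,330,1.1)[:, :520] if 0 else cv2.resize(t["frame"][60:320,80:500],(520,300))]))
```

```text
(no output)
```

View pics/c6.png

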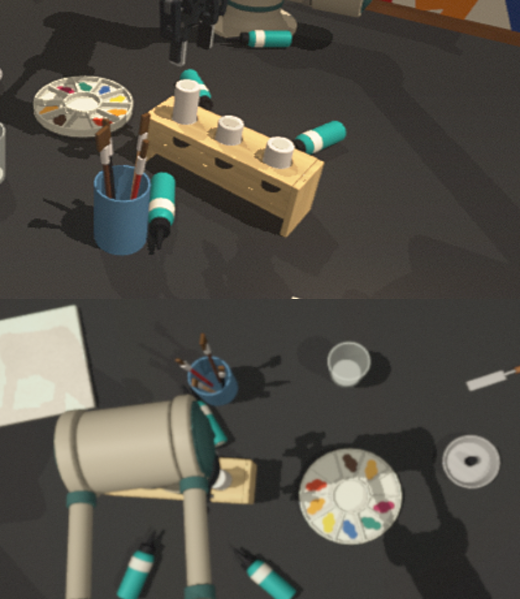

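The four look-alikes lie still, clear of the mug, palette and tall bottle. The cap is in the dish, at (470,460) in the lower half. Now down to the grasp.

>>> {"api": "step_arm", "payload": {
  "moves": [0.002,0.003,0.05,0.001,-0.4,0.002,0.003,0.1,0.001,-0.4,0.002,0.003,0.154,0.001,-0.4,0.002,0.003,0.154,0.001,-0.4,0.002,0.003,0.154,0.001,-0.4],
  "force": 25
}}

```text
clock: 8.35
position: [0.5559, 0.1402, 0.1235]
ee_rot: [0.0, 0.734, 0.679, 0.0]
contact_force: [-0.4, 0.5, 0.2]
width: 0.0597
```

```bash
python3 mv.py .556 .1395 .122 -4.5
```

```text
move [-0.0013  0.0003  0.003 ] twist 0.0006 | pos [0.5559 0.1402 0.1235] yaw -4.4 tilt -1.0 w 0.0597 F [-0.4  0.5  0.2] t 8.35 j6 0.2
```

>>> {"api": "step_arm", "payload": {
  "moves": [0,0,0,0,0.5,0,0,0,0,0.5,0,0,0,0,0.5,0,0,-0.06,0,0.5,0,0,-0.116,0,0.5],
  "force": 25
}}

```text
clock: 8.85
position: [0.5549, 0.14, 0.181]
ee_rot: [-0.0, 0.734, 0.679, -0.0]
contact_force: [-0.4, 0.7, -1.4]
width: 0.0351
```

>>> {"api": "step_arm", "payload": {
  "moves": [0,0,0,0,0.5,0,0,0,0,0.5],
  "force": 20
}}

```text
clock: 9.05
position: [0.5553, 0.1401, 0.1809]
ee_rot: [0.0, 0.734, 0.679, 0.001]
contact_force: [-0.2, -1.3, -1.0]
width: 0.0352
```

```bash
python3 mv.py .556 .1395 .1815 -4.5
python3 - <<'E'
from fit import *
s=get_image("scene")
cv2.imwrite("pics/c7.png",crop(s,300,480,80,230,3.6))
E
```

```text
move [-0.0011  0.0015 -0.0012] twist 0.0006 | pos [0.5553 0.1401 0.1809] yaw -4.4 tilt -1.0 w 0.0352 F [-0.2 -1.3 -1. ] t 9.05 j6 0.2
```

View pics/c7.png

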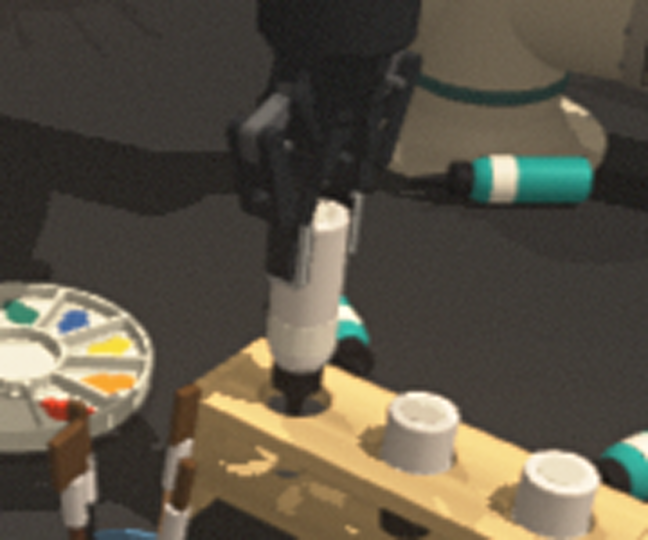

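The bottle is up and gripped, with only the nozzle still in the upper deck hole, near (300,400). I'll use the hole's rim to swing it in the pads while the hand follows an arc toward the palette.

>>> {"api": "step_arm", "payload": {
  "moves": [-0.03,0,0,0,0.5,-0.057,0,0,0,0.5,-0.081,0,0.003,0,0.5,-0.105,0,0.01,0,0.5,-0.105,0,0.01,0,0.5]
}}

```text
clock: 9.6
position: [0.5508, 0.0855, 0.1749]
ee_rot: [0.0, 0.734, 0.679, -0.001]
contact_force: [-0.3, 1.4, -2.1]
width: 0.0348
```

```bash
python3 mv.py .556 .1395 .1815 -4.5
python3 - <<'E'
from fit import *
s=get_image("scene")
cv2.imwrite("pics/c8.png",crop(s,280,460,80,230,3.6))
E
```

```text
move [ 0.1085  0.0019 -0.0134] twist -0.0001 | pos [0.5508 0.0855 0.1749] yaw -4.5 tilt -1.0 w 0.0348 F [-0.3  1.4 -2.1] t 9.6 j6 0.11
```

View pics/c8.png

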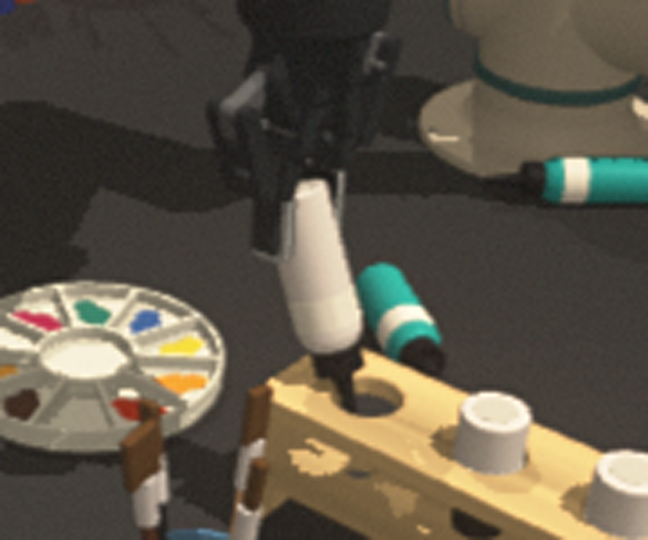

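The swing works: the bottle leans about 20–25° with its nozzle at (345,395) against the rim. I'll carry on to 45°.

>>> {"api": "step_arm", "payload": {
  "moves": [-0.025,0,0.01,0,0.5,-0.048,0,0.024,0,0.5,-0.067,0,0.04,0,0.5,-0.07,0,0.043,0,0.5,-0.07,0,0.043,0,0.5]
}}

```text
clock: 10.15
position: [0.5487, 0.0515, 0.1541]
ee_rot: [0.001, 0.734, 0.679, -0.0]
contact_force: [0.0, -2.7, 2.1]
width: 0.035
```

>>> {"api": "step_arm", "payload": {
  "moves": [0,0,0,0,0.7,0,0,0,0,0.7,0,0,-0.06,0,0.7,0,0,-0.12,0,0.7,0,0,-0.12,0,0.7],
  "force": 60
}}

```text
clock: 10.65
position: [0.5508, 0.0536, 0.2174]
ee_rot: [0.002, 0.733, 0.68, 0.003]
contact_force: [0.5, 0.5, -0.7]
width: 0.034
```

```bash
python3 mv.py .556 .1395 .1815 -4.5
cat > bot.py <<'E'
from fit import *
s=get_image("scene");t=get_image("top")
st=manip.get_state();P=st["position"]+[0,0,.005]
ux=np.array([.078,.997,0])
# predicted bottle (tip at 118.5 mm from pivot), drawn for several tilts in scene
im=cv2.resize(s["frame"],None,fx=2,fy=2,interpolation=cv2.INTER_CUBIC)
for th,c in((35,(255,0,0)),(45,(0,255,0)),(55,(0,0,255))):
    a_=np.radians(th);tip=P+.1185*(ux*np.sin(a_)-np.array([0,0,np.cos(a_)]))
    base=P+(P-tip)*(.0155/.1185)
    p=proj(s,[base,tip]); print(th,tip.round(4),p.round(1).tolist())
    q=np.round((p+.5)*2).astype(int);cv2.line(im,tuple(map(int,q[0])),tuple(map(int,q[1])),c,1)
c=proj(s,[P])[0]*2;x0=int(np.clip(c[0]-130,0,1000));y0=int(max(c[1]-90,0))
cv2.imwrite("pics/c9.png",cv2.resize(im[y0:y0+200,x0:x0+266],None,fx=3,fy=3))
E
python3 bot.py
```

```text
move [ 0.172  -0.0031  0.0721] twist 0.0008 | pos [0.5508 0.0536 0.2174] yaw -4.4 tilt -1.0 w 0.034 F [ 0.5  0.5 -0.7] t 10.65 j6 0.05
35 [0.5535 0.1212 0.1217] [[347.2, 107.8], [375.7, 171.4]]
45 [0.5547 0.137  0.135 ] [[346.3, 108.3], [383.1, 168.4]]
55 [0.5558 0.1502 0.1508] [[345.5, 109.1], [389.8, 163.7]]
```

View pics/c9.png

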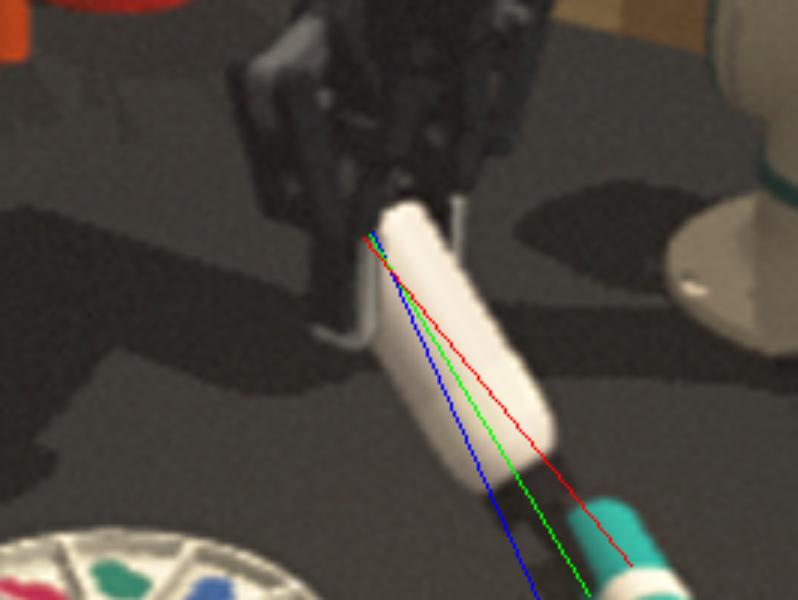

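The tilted bottle lies along the green 45° overlay, from about (405,205) to its nozzle at about (540,540). By the slopes of its edges it leans 46–49°. Now the palette.

```bash
python3 mv.py .5224 -.166 .21 -4.5
```

```text
move [-0.4416 -0.0181  0.0073] twist 0.0008 | pos [0.5482 0.0535 0.2138] yaw -4.4 tilt -1.0 w 0.0341 F [-0.  -0.  -1.3] t 10.75 j6 0.05
```

>>> {"api": "step_arm", "payload": {
  "moves": [-0.04,-0.002,0,0,0.7,-0.1,-0.004,0,0,0.7,-0.16,-0.007,0,0,0.7,-0.22,-0.009,0,0,0.7,-0.28,-0.012,0,0,0.7]
}}

```text
clock: 11.25
position: [0.5303, -0.0866, 0.2118]
ee_rot: [-0.002, 0.734, 0.68, -0.001]
contact_force: [0.4, -0.2, -1.8]
width: 0.0342
```

>>> {"api": "step_arm", "payload": {
  "moves": [-0.05,-0.002,0,0,0.7,-0.1,-0.004,0,0,0.7,-0.14,-0.005,0.01,0,0.7,-0.16,-0.006,0.03,0,0.7,-0.16,-0.006,0.06,0,0.7]
}}

```text
clock: 11.75
position: [0.5222, -0.1666, 0.1823]
ee_rot: [-0.001, 0.734, 0.679, -0.0]
contact_force: [0.6, -0.5, -1.2]
width: 0.0346
```

>>> {"api": "step_arm", "payload": {
  "moves": [0,0,0.02,0,0.7,0,0,0.04,0,0.7,0,0,0.04,0,0.7,0,0,0.04,0,0.7]
}}

```text
clock: 12.15
position: [0.5227, -0.1653, 0.1638]
ee_rot: [-0.0, 0.733, 0.68, -0.0]
contact_force: [0.4, 0.4, -1.2]
width: 0.0345
```

```bash
python3 mv.py .5224 -.166 .124 -4.5; sed -i 's/c9/c10/' bot.py
cat >> bot.py <<'E'
# nozzle: dark pixels; print darkness map stats in top view is occluded, so mark the well centre and goal tip
E
python3 - <<'E'
from fit import *
s=get_image("scene")
im=cv2.resize(s["frame"][90:215,250:380],None,fx=6,fy=6,interpolation=cv2.INTER_NEAREST)[:600]
cv2.imwrite("pics/x.png",im)
f=s["frame"][130:190,285:325].max(2)
np.set_printoptions(linewidth=250)
print(f[14:50].tolist() and "\n".join(f"{130+i}: "+" ".join(f"{v:3d}" for v in f[i,:36]) for i in range(10,52)))
for z in(.006,.035,.045,.055): print(z,proj(s,[[.5266,-.08,z]]).round(1))
E
```

```text
move [-0.0015 -0.0005  0.0795] twist 0.0008 | pos [ 0.5227 -0.1653  0.1638] yaw -4.4 tilt -1.0 w 0.0345 F [ 0.4  0.4 -1.2] t 12.15 j6 -0.36
140:  64  63  63  49  36  34  39  38  41  45  46  44  38  43  56  59  66  66  62  66  64  66  63  64  63  65  64  64  65  62  64  68  64  65  63  64
141:  62  64  61  64  55  37  37  40  39  38  40  37  42  50  56  64  65  66  63  64  61  65  65  65  67  64  63  65  64  65  64  65  62  64  67  63
142:  65  64  65  65  58  45  35  38  40  34  37  42  50  49  48  63  65  65  63  63  65  66  67  64  64  64  63  65  65  63  62  64  63  66  65  65
143:  64  61  63  62  62  53  42  37  44  43  40  40  46  51  53  53  64  62  64  64  64  65  62  67  63  64  66  64  64  66  64  65  66  65  62  62
144:  64  64  65  66  65  65  52  50  59  62  53  41  39  48  49  47  62  66  67  62  64  64  66  65  65  66  63  65  64  67  65  64  63  66  65  66
145:  64  65  63  65  63  66  66  62  65  64  63  48  43  43  44  50  54  63  67  66  67  64  64  64  62  64  65  67  63  66  65  66  64  66  64  66
146:  62  64  65  63  66  64  65  64  66  67  66  62  49  41  44  
[... 4685 characters left out ...]
 241 239 229 230
178: 154 147 155 159 181 202 209 223 227 231 241 244 245 246 245 246 246 246 246 246 245 245 245 246 245 245 246 248 244 198 137 151 236 230 221 228
179: 155 154 152 139 157 232 226 227 232 241 246 246 246 245 246 246 245 245 245 245 245 246 245 246 246 246 246 246 248 244 195 204 228 192 165 163
180: 183 182 171 136 130 198 234 243 245 245 246 246 246 245 245 245 245 245 245 246 246 246 246 246 245 246 246 246 247 246 220 233 209 164 152 151
181: 228 228 226 168 135 185 237 247 247 247 246 245 246 246 246 245 246 245 246 245 246 245 245 245 246 245 246 245 246 245 241 227 186 162 158 157
0.006 [[303.9 180.7]]
0.035 [[303.8 170.2]]
0.045 [[303.7 166.6]]
0.055 [[303.7 162.8]]
```

>>> {"api": "step_arm", "payload": {
  "moves": [0,0,0.02,0,0.7,0,0,0.05,0,0.7,0,0,0.077,0,0.7,0,0,0.077,0,0.7,0,0,0.077,0,0.7]
}}

```text
clock: 12.7
position: [0.5228, -0.1658, 0.1256]
ee_rot: [-0.0, 0.734, 0.679, 0.0]
contact_force: [0.1, -0.4, -1.1]
width: 0.0346
```

```bash
python3 mv.py .5224 -.166 .124 -4.5
python3 - <<'E'
from fit import *
s=get_image("scene")
ux=np.array([.078,.997,0])
P0=np.array([.5227,-.1653,.1688])
for th in(35,40,45,50,55):
    a_=np.radians(th);tip=P0+.1185*(ux*np.sin(a_)-np.array([0,0,np.cos(a_)]));print(th,tip.round(4),proj(s,[tip]).round(1),"seen 302.8 152.4 before the descent")
im=cv2.resize(s["frame"],None,fx=4,fy=4,interpolation=cv2.INTER_CUBIC)
for r,z in((.031,.016),):
    q=np.round((proj(s,rings(.5266,-.08,[(z,r)]))+.5)*4).astype(np.int32);cv2.polylines(im,[q],True,(0,255,0),1)
P=manip.get_state()["position"]+[0,0,.005];e=P+.1185*(ux-[0,0,1])*.7071;b=P-.0155*(ux-[0,0,1])*.7071
q=np.round((proj(s,[b,e])+.5)*4).astype(int);cv2.line(im,tuple(map(int,q[0])),tuple(map(int,q[1])),(0,0,255),1)
cv2.imwrite("pics/c11.png",im[340:900,860:1560])
E
```

```text
move [-0.0004 -0.0007  0.0032] twist 0.0006 | pos [ 0.5228 -0.1658  0.1256] yaw -4.4 tilt -1.0 w 0.0346 F [ 0.1 -0.4 -1.1] t 12.7 j6 -0.36
35 [ 0.528  -0.0975  0.0717] [[297.3 154.4]] seen 302.8 152.4 before the descent
40 [ 0.5286 -0.0894  0.078 ] [[299.8 153.2]] seen 302.8 152.4 before the descent
45 [ 0.5292 -0.0818  0.085 ] [[302.2 151.6]] seen 302.8 152.4 before the descent
50 [ 0.5298 -0.0748  0.0926] [[304.4 149.7]] seen 302.8 152.4 before the descent
55 [ 0.5303 -0.0685  0.1008] [[306.5 147.4]] seen 302.8 152.4 before the descent
```

View pics/c11.png

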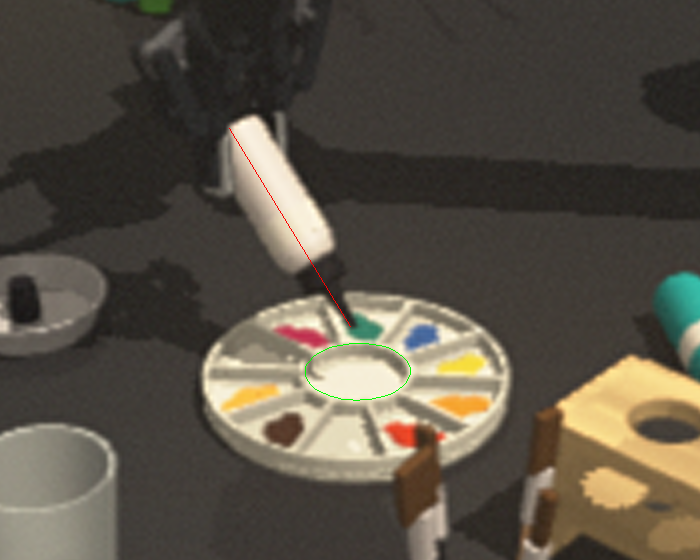

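The bottle is held along the 45° overlay line, tip at (352,325) in this crop, which puts it over the well about 4 cm above the floor. The cap is in the dish. I'll lower it 8 mm, settle, check the undisturbed items by blob position, and sign off.

>>> {"api": "step_arm", "payload": {
  "moves": [0,-0.004,0.008,0,0.7,0,-0.004,0.016,0,0.7,0,-0.004,0.016,0,0.7,0,-0.004,0.016,0,0.7,0,-0.004,0.016,0,0.7]
}}

```text
clock: 13.25
position: [0.5208, -0.1657, 0.1177]
ee_rot: [0.0, 0.734, 0.679, 0.0]
contact_force: [0.0, -0.4, -1.4]
width: 0.0345
```

```bash
python3 mv.py .5224 -.166 .1175 -4.5
python3 - <<'E'
from fit import *
from rig import job
s=get_image("scene")["frame"];o=cv2.imread("pics/scene0.png")
for n,(x0,x1,y0,y1) in dict(short2=(402,432,184,215),short1=(440,470,200,232),cup=(200,250,188,248),mug=(308,360,225,297)).items():
    r=cv2.matchTemplate(s[y0-8:y1+8,x0-8:x1+8],o[y0:y1,x0:x1],cv2.TM_CCOEFF_NORMED);_,v,_,p=cv2.minMaxLoc(r);print(n,round(v,3),"shift px",p[0]-8,p[1]-8)
f=s[140:176,285:325].max(2).astype(int);
for i in range(18,32):print(140+i,*f[i,8:26])
E
```

```text
move [-0.0003  0.0032  0.0004] twist 0.0006 | pos [ 0.5208 -0.1657  0.1177] yaw -4.4 tilt -1.0 w 0.0345 F [ 0.  -0.4 -1.4] t 13.25 j6 -0.36
short2 0.97 shift px 0 0
short1 0.982 shift px 0 0
cup 0.999 shift px 0 0
mug 0.823 shift px 0 0
158 40 44 45 42 45 48 54 98 138 155 155 157 151 123 114 115 112 109
159 38 45 36 40 45 48 57 113 159 167 147 155 163 158 174 181 180 182
160 53 87 67 46 43 46 47 77 146 166 160 159 157 157 159 162 162 160
161 106 147 119 65 37 43 48 58 105 152 166 163 161 156 145 147 153 148
162 165 148 128 89 56 41 47 45 71 162 203 207 208 193 184 185 197 180
163 202 158 127 111 108 77 45 44 52 107 149 165 191 221 229 231 231 229
164 231 227 166 157 175 161 96 45 45 62 121 140 149 172 237 249 248 248
165 247 247 195 146 145 226 172 78 43 49 86 127 136 140 159 183 218 244
166 247 248 208 156 127 192 237 159 66 45 79 125 138 135 135 141 151 196
167 221 237 241 193 138 144 237 223 128 54 51 101 130 137 134 133 136 157
168 197 206 225 185 152 129 195 240 191 102 50 79 123 136 136 135 139 189
169 193 195 199 176 156 138 183 244 246 192 118 95 130 145 143 144 183 219
170 193 193 193 193 169 158 182 239 246 241 238 239 212 208 210 195 228 216
171 201 203 215 225 233 224 193 192 189 186 177 179 168 155 159 170 197 228
```

```bash
python3 -c "from rig import job;print(job.sign_off())"
```

```text
the job is handed in; nothing more can be done
None
```

I put the cap in the dish, then drew out the tall bottle and handed the job in at about 13 s, still holding the bottle over the middle well. I tilted it by swinging its nozzle against the rim of the stand's hole, because the hand can't tilt.

**Last checks:**
- **Bottle:** it was tilted about 45° (edge slopes read 46–49°) with a 60 N grip. The tip was at pixel (303, 168.7), against about (303.8, 168.8) expected for the well centre. That puts the tip about 33 mm above the well floor, 23 mm above the rim. It comes from one camera view and the hand pose, because the arm hides the tip from the top camera.
- **Cap:** it was standing upright in the dish in the last picture I viewed.
- **Short bottles, cup and mug:** none had moved (0 px shift). The mug's image match was weaker (0.82), probably because a fallen bottle now lies beside it.

**What went differently:** all four turquoise look-alikes, standing at the start, were found lying on the table while the job was under way. One was in a spot the arm never came near, and the wrist force showed no contact. I take it they toppled by themselves, and I left them alone.

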